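# Seat the transducer's plug and inspect it under the loupe

## Task

Press the plug on top of the pressure transducer fully home while the loupe still lies on its rest. Then take the loupe by its handle and hold it level, lens centred over the plug and at the height of the pointer on the pillar beside it, without touching the transducer or its fixture with the loupe, shifting the pointer's collar or disturbing the other things on the bench. Finish holding the loupe still there: do not put it down.

Things in the scene. Friction and masses are not known exactly. Their poses are not given: they have to be found in the camera images.
- plug (a joint): How far the plug has been pressed down, m: 0 standing proud, 0.006 fully home (it starts between 0 and 0.002). It slides straight down, takes about 5 N to move and stays where it is pushed; at 0.006 it meets a hard stop. 10 to 20 N seats it surely.
- plug_top (a point): Centre of the plug's top face. The plug is a round grey cap, 22 mm across and 10 mm high, above a flat brass nut (30 mm across) in the middle of the transducer's top. Its top is 80 mm above the bench when fully proud, 74 mm when home.
- fixture: The fixture, fixed: base plate 12 mm high, +-55 mm along its x, -45 to +105 mm along its y, with grey jaws holding a black box, the transducer (70 x 54 mm, top at 60 mm). Origin on the bench below the plug, z up, yaw varies. A steel pillar (8 mm thick, top at 152 mm) stands 85 mm from the plug along the fixture's +y. Its -x side is free for the loupe's handle.
- focus_mark (a point): Tip of the pointer that marks the focal height: a steel tongue (3 mm thick, point at mid thickness) on a dark collar (20 mm across, 12 mm high) held on the pillar by light friction. It points at the plug, 58 mm from the plug's axis, 110 to 137 mm above the bench. The middle of the loupe's ring belongs at this height.
- loupe_lens (a point): Centre of the loupe's lens, half-way up its ring. The loupe (80 to 145 g) is a dark metal ring, 56 mm outer diameter, 16 mm high, with a glass lens and a straight square steel handle, 16 x 16 mm, level with the ring, along -x of this frame to 118 mm from the lens centre. z is the lens axis, up when level. On its rest this point is 48 mm above the bench.
- loupe_grip (a point): A point on the middle of the handle, in its centre: 62 mm from the lens centre along -x of the loupe, near the balance point. Same axes as loupe_lens. The handle is free here, with 32 mm of air between it and the rest's base.
- rest: The loupe rest, fixed: base plate 170 x 70 x 8 mm, a square block (46 mm, top at 40 mm) under the ring and a saddle (top at 40 mm, side lips to 46 mm, 34 mm wide) 101 to 115 mm from the lens under the handle's end. Between them the handle is free on both sides. Origin on the bench under the block; the handle lies along its -x. Fixture and rest may change sides between starts.
- coupler: Bystander: loose brass pipe coupler standing upright, 28 mm across, 40 mm high; origin at its foot. Leave alone.
- meter: Bystander: grey hand-held meter lying flat, 160 x 80 x 34 mm; origin at the centre of its underside. Leave alone.
- tin: Bystander: small jar, 52 mm across, 50 mm high; origin at its foot. Leave alone.
- driver: Bystander: screwdriver lying flat on the bench. Leave alone.
Things that resemble listed ones, but are neither listed nor needed, are in the scene too. Of the things like the part that bears loupe_lens, leave any that is brown, red or yellow; of the rest the larger one is meant.

How it is judged:
By the outcome, as a careful person would: the job done as asked, in the order asked, and still so for the second after the job is handed in, while the arm keeps its last pose, push and grip.
It also fails if it takes over 56 s, if anything falls off the work surface, if the arm or the gripper's body presses on something with over 40 N, if the wrist force passes 120 N, or if a joint passes its speed limit or range.

## Robot

A 7-joint arm with a two-finger parallel gripper is mounted at the origin on the work surface. World frame = base frame: x ahead of the robot, y to its left, z up, the work surface at z = 0. Lengths are in m, angles in rad, forces in N, time in s.
With the tool pointing down it reaches from about 0.4 to 0.85 m from the base axis. Payload 10.4 kg.
Tool frame: the origin (TCP) lies on the centre line of the jaws, within the pads' length; the fingertips stand 11 mm ahead of it and the grasp point (between the pads) lies 8 mm behind it (manip.finger_overhang is the distance from the TCP to the fingertips, in m); z points along the fingers, y is the line along which they close (so a half turn about z gives the same grasp; the last joint's range is limited). The gripper opens to 85 mm and grips with 20 to 120 N. Pads are 22 mm wide; open, the fingers measure 114 mm over their backs; the gripper's body (76 mm by 85 mm) begins 54 mm behind the grasp point. The pads swing forward as they close: fully open they stand 13 mm farther back than shut.
Start: joints at [1.213, 0.332, -0.065, 1.46, 0.022, 1.35, -0.088], TCP at [0.205, -0.59, 0.242] pointing down, gripper open.
Joint ranges: [-2.6, 2.6], [-0.5, 2.12], [-1.47, 1.34], [0.16, 2.42], [-1.27, 4.41], [0.06, 2.06], [-2.6, 2.6]. Speed limits (rad/s): [2.22, 2.22, 2.79, 2.79, 3.14, 3.14, 3.14].

## Interface

Orientations are given as a unit quaternion [x, y, z, w].
In Python, from workcell import manip, imaging, workorder gives the robot as it stands.
- The arm moves only by the tool jog_arm, never from a script. Its argument "deltas" is a list of rows, each an object with "gripper": the opening, from 0 (shut) to 1 (fully open); "offset": the shift along the tool's x, y, z in m, a list of three; "rotation": the turn, a rotation vector about the tool's x, y, z in degrees, a list of three. In form: [{"gripper": gripper, "offset": [tx, ty, tz], "rotation": [ax, ay, az]}, ...]. A call has 1 to 20 rows; each row shifts and turns the commanded pose from where the row before left it, along the tool's axes as they then stand; what a row does not reach is not made up. A row lasts 1/10 s, in which the tool goes at most 50 mm and 8.59 degrees, less where a joint would pass 70% of its speed; a pose out of reach is approached as far as the arm can. A call with a gripper value outside its range is refused whole. The fingers move at their own pace and stop on an object; "newtons" is the grip in N (left out, the last holds). Time passes only in rows, so rows that do not move let the fingers close. It gives the time, the measured TCP pose, the force, the opening and the grip force at its end, in the units of the state.
- manip.get_obs(): the state, without advancing time (a new reading comes with each control period).
- imaging.camera(name): name is "side" or "top" or "wrist"; returns the picture (400x640x3 uint8, blue, green, red); there is no depth.
- imaging.camera_model(name): a dict with "camera_matrix" (3x3 intrinsics, pixels), "world_to_cam" (4x4, takes a point from world to camera coordinates); the wrist camera has in their place "hand_eye" (4x4, takes a point from camera to tool coordinates, whose origin is the TCP and whose axes are the flange's). Camera axes: x right, y up, looking along -z (the intrinsics and any distortion apply to the point x, -y, -z); pixel columns grow to the right and rows downward; lengths in m; the calibration is good to about 2 mm. A picture is of the moment at which its call begins: read the wrist's pose just before it. camera_model takes no time and is no camera call.
- workorder.hand_in(): hands the job in; it is judged then, once.
The state is a dict: "clock": time; "joint_pos": joint angles; "joint_velocities": joint speeds; "tau": joint torques, N m; "position": TCP position; "ee_rot": TCP orientation; "ft_force": force on the tool from outside, world axes, zero at the start; "torque": the same for the moment, N m; "grip_width": opening from 0.0 (shut) to 1.0 (fully open); "grasp_force": force on a finger pad.
Only numpy, scipy, OpenCV 4.12 (cv2) and the standard library are available. Lean on these libraries where they do the work, as an engineer would, in place of code of your own. Each camera call takes 0.05 s, during which the arm holds its last target. There are 200 camera calls.

## Working session

There is one attempt and no reset: what is moved stays moved. The work goes in short steps, Python scripts to look and compute and a tool call to move; the robot and the scene stay as the last step left them, time stands still between calls to the robot, and variables do not carry over. Pictures are saved under pics/ and viewed, at most 10 in all, crops included, and the job is handed in when it is done.

Besides the shell and the picture viewer there is one more tool, called after "Request:" in YAML: its name, and indented under it one key for each argument. jog_arm: Moves the arm, as the interface text tells. Its arguments: {"type":"object","properties":{"deltas":{"type":"array","items":{"type":"object","properties":{"gripper":{"type":"number"},"offset":{"type":"array","items":{"type":"number"}},"rotation":{"type":"array","items":{"type":"number"}}}}},"newtons":{"type":"number"}},"required":["deltas"]}

```bash
mkdir -p pics
python3 - <<'E'
from workcell import manip, imaging
import cv2
print(manip.get_obs()); print(manip.finger_overhang)
for n in ("side","top"):
    cv2.imwrite(f"pics/{n}0.png",imaging.camera(n)); print(n,imaging.camera_model(n))
print(imaging.camera_model("wrist"))
E
```

```text
{'clock': 0.0, 'joint_pos': array([ 1.21338896,  0.3328489 , -0.06467993,  1.46095053,  0.02158313,
        1.34991071, -0.08847821]), 'joint_velocities': array([-0.00069496, -0.00087344,  0.00046473,  0.00142024,  0.00036099,
       -0.00065523, -0.00146859]), 'tau': array([-8.65720176e-04, -6.25460887e+01,  4.89424670e-02, -3.91608167e+01,
        1.62410043e-02,  1.00133035e-02, -2.24213284e-05]), 'position': array([ 0.20523507, -0.58995271,  0.24152582]), 'ee_rot': array([ 9.86018755e-01,  1.66632853e-01, -1.46850622e-04, -6.96095177e-04]), 'ft_force': array([-1.55495793, -0.16011219,  0.33965915]), 'torque': array([ 0.01336516, -0.03961873,  0.01124219]), 'grasp_force': 0.0, 'grip_width': 1.0055475420974302}
0.011
side {'camera_matrix': array([[488.29400206,   0.        , 322.36553788],
       [  0.        , 488.29400206, 195.35630166],
       [  0.        ,   0.        ,   1.        ]]), 'world_to_cam': array([[-0.80086689, -0.59848755, -0.0206126 ,  0.47525079],
       [ 0.2807545 , -0.40565034,  0.86984177, -0.20531992],
       [-0.52895098,  0.69084039,  0.4929    , -1.14861
[... 334 characters left out ...]
98582231,  0.01014088,  0.16748595, -0.53760422],
       [-0.16743265, -0.00590086,  0.98586586, -1.25915614],
       [ 0.        ,  0.        ,  0.        ,  1.        ]])}
{'camera_matrix': array([[345.20980319,   0.        , 316.92755281],
       [  0.        , 345.20980319, 205.3604414 ],
       [  0.        ,   0.        ,   1.        ]]), 'hand_eye': array([[-8.56199359e-04,  9.55258417e-01,  2.95771237e-01,
         7.48450053e-02],
       [ 9.99998654e-01,  4.03999210e-04,  1.58999423e-03,
        -1.90631186e-05],
       [ 1.39936403e-03,  2.95772200e-01, -9.55257477e-01,
        -1.31891318e-01],
       [ 0.00000000e+00,  0.00000000e+00,  0.00000000e+00,
         1.00000000e+00]])}
```

View pics/side0.png

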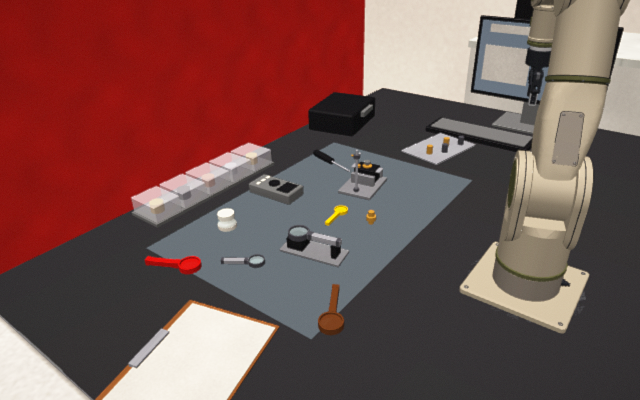

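View pics/top0.png

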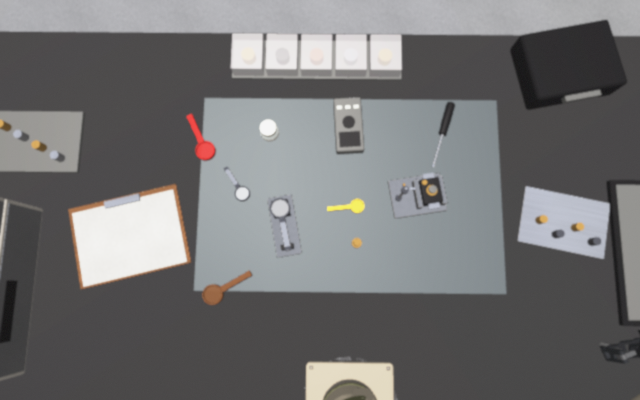

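The loupe on its rest shows in the top view at about (280,208), with the handle running to (288,247). The fixture plug is at about (432,190) and the pillar at about (404,190). I'll put enlarged crops into one picture.

Run:
```python
import cv2,numpy as np
t=cv2.imread("pics/top0.png");s=cv2.imread("pics/side0.png")
f=lambda im,x,y,w,h,k:cv2.resize(im[y:y+h,x:x+w],None,fx=k,fy=k,interpolation=cv2.INTER_CUBIC)
a=np.hstack([f(t,385,165,66,56,6),f(t,255,190,66,70,6)[:336]])
b=np.hstack([f(s,325,140,66,56,6),f(s,280,220,66,43,6) if 0 else f(s,280,215,66,56,6)])
cv2.imwrite("pics/c0.png",np.vstack([a[:300],b[:300]]))
```

```text
(no output)
```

View pics/c0.png

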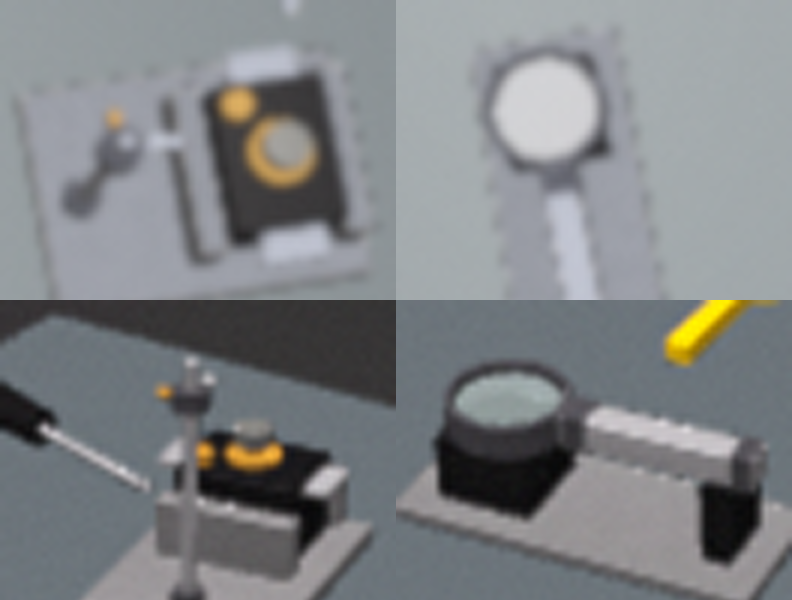

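```bash
cat > h.py <<'E'
import numpy as np, cv2
from scipy.spatial.transform import Rotation as R
from scipy.optimize import least_squares
from workcell import manip, imaging
def model(n,obs=None):
    m=imaging.camera_model(n)
    if n!="wrist": return m["camera_matrix"],m["world_to_cam"]
    T=np.eye(4);T[:3,:3]=R.from_quat(obs["ee_rot"]).as_matrix();T[:3,3]=obs["position"]
    return m["camera_matrix"],np.linalg.inv(T@m["hand_eye"])
def ray(M,u,v):
    K,W=M; d=np.array([(u-K[0,2])/K[0,0],-(v-K[1,2])/K[1,1],-1]); Rm=W[:3,:3]
    return -Rm.T@W[:3,3],Rm.T@d
def onz(M,u,v,z):
    c,d=ray(M,u,v); return c+d*(z-c[2])/d[2]
def proj(M,p):
    K,W=M; q=W[:3,:3]@p+W[:3,3]; return np.array([K[0,2]+K[0,0]*q[0]/-q[2],K[1,2]-K[1,1]*q[1]/-q[2]])
def tri(obs):
    A=np.zeros((3,3));b=np.zeros(3)
    for M,u,v in obs:
        c,d=ray(M,u,v);d/=np.linalg.norm(d);P=np.eye(3)-np.outer(d,d);A+=P;b+=P@c
    return np.linalg.solve(A,b)
E
python3 - <<'E'
from h import *
T=model("top");S=model("side")
np.set_printoptions(precision=4,suppress=True)
print("plug",onz(T,433,189.3,.079),onz(S,325+42.8,140+21.7,.079))
print("pillar top",onz(T,406,188.7,.152),tri([(T,406,188.7),(S,325+191/6,140+58/6)]))
print("tip",tri([(T,415,188.5),(S,359.5,153)]))
print("lens",onz(T,280.2,208,.052),onz(S,280+(508-396)/6,215+(402-300)/6,.053))
print("handle",onz(T,285.7,238.3,.056))
for c in[(15,97),(335,52),(52,300),(370,270)]: print("base",onz(T,385+c[0]/6,165+c[1]/6,.012))
for c in[(470,45),(625,28),(500,290),(662,290)]: print("rest",onz(T,255+(c[0]-396)/6,190+c[1]/6,.008))
E
```

```text
plug [ 0.5744 -0.222   0.079 ] [ 0.5667 -0.2085  0.079 ]
pillar top [ 0.5604 -0.1378  0.152 ] [ 0.562  -0.1379  0.1481]
tip [ 0.5682 -0.1644  0.1254]
lens [0.5237 0.1895 0.052 ] [0.5191 0.1997 0.053 ]
handle [0.4407 0.1721 0.056 ]
base [ 0.6103 -0.1086  0.012 ]
base [ 0.6336 -0.2603  0.012 ]
base [ 0.5135 -0.1248  0.012 ]
base [ 0.5292 -0.2736  0.012 ]
rest [0.5605 0.2314 0.008 ]
rest [0.5694 0.1585 0.008 ]
rest [0.4448 0.2138 0.008 ]
rest [0.4456 0.1384 0.008 ]
```

The top view gives plug ≈ (0.573,-0.220), pillar ≈ (0.561,-0.138) and fixture yaw ≈ 8.6°, and the plug–pillar distance agrees with the 85 mm given. The lens is near (0.522,0.192), yaw about 10°. Next I move above the plug and shut the fingers.

Request:
jog_arm:
  deltas:
    - {"gripper": 0, "offset": [0, 0, 0], "rotation": [0, 0, 5.3]}
    - {"gripper": 0, "offset": [0, 0, 0], "rotation": [0, 0, 5.3]}
    - {"gripper": 0, "offset": [0.0233, -0.0173, 0], "rotation": [0, 0, 0]}
    - {"gripper": 0, "offset": [0.0233, -0.0173, 0], "rotation": [0, 0, 0]}
    - {"gripper": 0, "offset": [0.0233, -0.0173, 0], "rotation": [0, 0, 0]}
    - {"gripper": 0, "offset": [0.0233, -0.0173, 0], "rotation": [0, 0, 0]}
    - {"gripper": 0, "offset": [0.0233, -0.0173, 0], "rotation": [0, 0, 0]}
    - {"gripper": 0, "offset": [0.0233, -0.0173, 0], "rotation": [0, 0, 0]}
    - {"gripper": 0, "offset": [0.0233, -0.0173, 0], "rotation": [0, 0, 0]}
    - {"gripper": 0, "offset": [0.0233, -0.0173, 0], "rotation": [0, 0, 0]}
    - {"gripper": 0, "offset": [0.0233, -0.0173, 0], "rotation": [0, 0, 0]}
    - {"gripper": 0, "offset": [0.0233, -0.0173, 0], "rotation": [0, 0, 0]}
    - {"gripper": 0, "offset": [0.0233, -0.0173, 0], "rotation": [0, 0, 0]}
    - {"gripper": 0, "offset": [0.0233, -0.0173, 0], "rotation": [0, 0, 0]}
    - {"gripper": 0, "offset": [0.0233, -0.0173, 0], "rotation": [0, 0, 0]}
    - {"gripper": 0, "offset": [0.0233, -0.0173, 0], "rotation": [0, 0, 0]}
    - {"gripper": 0, "offset": [0.0233, -0.0173, 0], "rotation": [0, 0, 0]}
    - {"gripper": 0, "offset": [0.0233, -0.0173, 0], "rotation": [0, 0, 0]}
    - {"gripper": 0, "offset": [0.0233, -0.0173, 0], "rotation": [0, 0, 0]}
    - {"gripper": 0, "offset": [0.0233, -0.0173, 0], "rotation": [0, 0, 0]}
  newtons: 40

```text
clock: 2.1
position: [0.5741, -0.2189, 0.2419]
ee_rot: [0.997, 0.075, -0.0, -0.0]
ft_force: [0.5, 0.6, -0.5]
grip_width: 0.002
grasp_force: 0.0
```

Request:
jog_arm:
  deltas:
    - {"gripper": 0, "offset": [0, 0, 0], "rotation": [0, 0, 0]}
    - {"gripper": 0, "offset": [0, 0, 0], "rotation": [0, 0, 0]}

```text
clock: 2.3
position: [0.5736, -0.2194, 0.2418]
ee_rot: [0.997, 0.075, -0.0, -0.0]
ft_force: [-0.8, -1.1, -0.1]
grip_width: -0.003
grasp_force: 0.0
```

```bash
cat > shot.py <<'E'
from h import *
import sys,json
o=manip.get_obs(); im=imaging.camera("wrist"); cv2.imwrite(f"pics/{sys.argv[1]}.png",im)
json.dump({k:list(o[k]) for k in("position","ee_rot")},open(f"pics/{sys.argv[1]}.json","w"))
print(o["clock"],o["position"],R.from_quat(o["ee_rot"]).as_matrix().round(4).tolist(),o["ft_force"],o["grip_width"])
E
python3 shot.py w1
```

```text
2.3 [ 0.57361537 -0.21935552  0.24175434] [[0.9886, 0.1505, -0.0009], [0.1505, -0.9886, 0.0002], [-0.0008, -0.0004, -1.0]] [-0.83826298 -1.06491037 -0.0948208 ] -0.00342680745449488
```

View pics/w1.png

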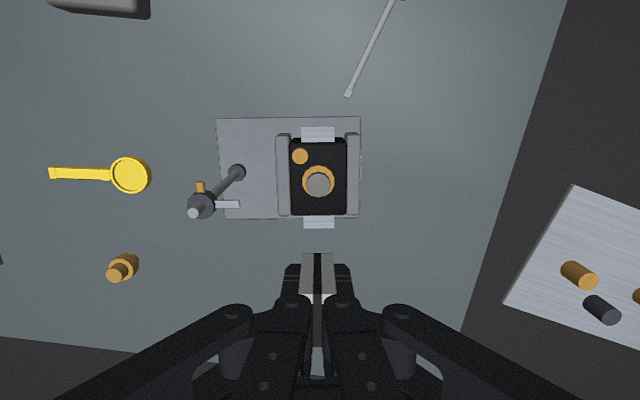

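Clear view: plug top at about (320,184), tongue tip at (240,205), pillar top at (194,212). The base edges are aligned with the image.

```bash
cat > calc.py <<'E'
from h import *
import json
np.set_printoptions(precision=4,suppress=True)
def W(n): return model("wrist",json.load(open(f"pics/{n}.json")))
E
python3 - <<'E'
from calc import *
T=model("top");S=model("side");w=W("w1")
print("plug",onz(w,320,184,.079))
print("pillar",onz(w,194,212,.152),"foot",onz(w,237,172,.012))
print("tip w+top",tri([(w,240,205),(T,415,188.5)]),"w+side",tri([(w,240,205),(S,359.5,153)]))
for c in[(217,118),(361,117),(361,219),(224,220)]:print(onz(w,*c,.012))
o=onz(w,320,184,.079)
for z in np.arange(.11,.14,.005):
  p=onz(w,240,205,z);print(z,p,np.hypot(*(p-o)[:2]),proj(S,p))
E
```

```text
plug [ 0.5769 -0.2211  0.079 ]
pillar [ 0.5624 -0.1366  0.152 ] foot [ 0.5605 -0.1347  0.012 ]
tip w+top [ 0.5653 -0.1637  0.1327] w+side [ 0.5657 -0.1612  0.1279]
[ 0.6133 -0.11    0.012 ]
[ 0.6362 -0.2546  0.012 ]
[ 0.5282 -0.2752  0.012 ]
[ 0.5041 -0.1248  0.012 ]
0.11 [ 0.5577 -0.1592  0.11  ] 0.06488462184147092 [361.9595 159.0397]
0.115 [ 0.5594 -0.1601  0.115 ] 0.06350483124785584 [361.686  157.3209]
0.12000000000000001 [ 0.5611 -0.161   0.12  ] 0.06215526680506211 [361.4122 155.6   ]
0.125 [ 0.5629 -0.162   0.125 ] 0.06083794006111745 [361.138  153.8771]
0.13 [ 0.5646 -0.1629  0.13  ] 0.059554990300004516 [360.8635 152.152 ]
0.135 [ 0.5663 -0.1638  0.135 ] 0.05830868672735648 [360.5887 150.4247]
0.14 [ 0.568  -0.1648  0.14  ] 0.05710142892770911 [360.3135 148.6954]
```

Request:
jog_arm:
  deltas:
    - {"gripper": 0, "offset": [0.0008, 0.001, 0.02], "rotation": [0, 0, 0]}
    - {"gripper": 0, "offset": [0.0008, 0.001, 0.025], "rotation": [0, 0, 0]}
    - {"gripper": 0, "offset": [0, 0, 0.025], "rotation": [0, 0, 0]}
    - {"gripper": 0, "offset": [0, 0, 0.025], "rotation": [0, 0, 0]}
    - {"gripper": 0, "offset": [0, 0, 0.025], "rotation": [0, 0, 0]}
    - {"gripper": 0, "offset": [0, 0, 0.015], "rotation": [0, 0, 0]}
    - {"gripper": 0, "offset": [0, 0, 0], "rotation": [0, 0, 0]}
    - {"gripper": 0, "offset": [0, 0, 0], "rotation": [0, 0, 0]}

```text
clock: 3.15
position: [0.5756, -0.2222, 0.1082]
ee_rot: [0.997, 0.074, 0.0, 0.0]
ft_force: [0.5, 0.7, -0.1]
grip_width: -0.001
grasp_force: 0.0
```

```bash
python3 shot.py w2
```

```text
3.15 [ 0.57563152 -0.22218854  0.10817147] [[0.9889, 0.1485, 0.0007], [0.1485, -0.9889, -0.0005], [0.0006, 0.0006, -1.0]] [ 0.53606768  0.69336494 -0.05443486] -0.0011051771101750942
```

View pics/w2.png

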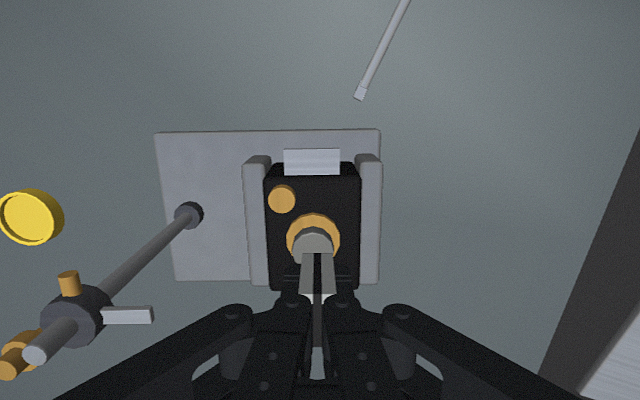

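The fingers are just above the plug. The plug's top spans columns 294–333 with its back edge at row 226, and the tongue tip is at about (153,315).

Run:
```python
from calc import *
T=model("top");S=model("side");w=W("w1");v=W("w2")
a,b,c=[onz(v,*q,.079) for q in((294,243),(333,243),(313,227))]
print("plug",a,b,c,np.linalg.norm(a-b),(a+b)/2)
print("tip",tri([(w,240,205),(v,153,315)]),tri([(w,240,205),(v,153,315),(T,415,188.5),(S,359.5,153)]))
o=np.array([.5755,-.2212,.079])
for z in np.arange(.11,.14,.005):
  p=onz(v,153,315,z);print(z,p,np.hypot(*(p-o)[:2]))
```

```text
plug [ 0.5789 -0.2098  0.079 ] [ 0.5818 -0.2293  0.079 ] [ 0.5888 -0.2181  0.079 ] 0.019716866107659287 [ 0.5803 -0.2196  0.079 ]
tip [ 0.5648 -0.1626  0.1301] [ 0.5656 -0.1625  0.129 ]
0.11 [ 0.5495 -0.1534  0.11  ] 0.07261119354814757
0.115 [ 0.5533 -0.1556  0.115 ] 0.06921878741211782
0.12000000000000001 [ 0.5572 -0.1578  0.12  ] 0.06595097145033221
0.125 [ 0.561  -0.1601  0.125 ] 0.06282718951061132
0.13 [ 0.5649 -0.1623  0.13  ] 0.05986999123503503
0.135 [ 0.5687 -0.1645  0.135 ] 0.057105262115546195
0.14 [ 0.5726 -0.1667  0.14  ] 0.05456226786166852
```

Request:
jog_arm:
  deltas:
    - {"gripper": 0, "offset": [0.0015, -0.0015, 0.008], "rotation": [0, 0, 0]}
    - {"gripper": 0, "offset": [0, 0, 0.006], "rotation": [0, 0, 0]}
    - {"gripper": 0, "offset": [0, 0, 0.003], "rotation": [0, 0, 0]}
    - {"gripper": 0, "offset": [0, 0, 0.002], "rotation": [0, 0, 0]}
    - {"gripper": 0, "offset": [0, 0, 0], "rotation": [0, 0, 0]}

```text
clock: 3.7
position: [0.5768, -0.2198, 0.0882]
ee_rot: [0.997, 0.075, -0.0, 0.0]
ft_force: [-0.2, 0.2, 0.3]
grip_width: 0.001
grasp_force: 0.0
```

Request:
jog_arm:
  deltas:
    - {"gripper": 0, "offset": [0, 0, 0.002], "rotation": [0, 0, 0]}
    - {"gripper": 0, "offset": [0, 0, 0.001], "rotation": [0, 0, 0]}
    - {"gripper": 0, "offset": [0, 0, 0], "rotation": [0, 0, 0]}

```text
clock: 4.0
position: [0.5769, -0.2199, 0.0854]
ee_rot: [0.997, 0.075, 0.0, 0.0]
ft_force: [-0.9, 1.5, 2.8]
grip_width: -0.001
grasp_force: 1.6
```

Request:
jog_arm:
  deltas:
    - {"gripper": 0, "offset": [0, 0, 0.001], "rotation": [0, 0, 0]}
    - {"gripper": 0, "offset": [0, 0, 0.001], "rotation": [0, 0, 0]}
    - {"gripper": 0, "offset": [0, 0, 0], "rotation": [0, 0, 0]}

```text
clock: 4.3
position: [0.577, -0.22, 0.085]
ee_rot: [0.997, 0.075, 0.0, 0.0]
ft_force: [-7.4, 2.0, 17.7]
grip_width: 0.002
grasp_force: 9.1
```

Request:
jog_arm:
  deltas:
    - {"gripper": 0, "offset": [0, 0, 0.001], "rotation": [0, 0, 0]}
    - {"gripper": 0, "offset": [0, 0, 0], "rotation": [0, 0, 0]}

```text
clock: 4.5
position: [0.577, -0.2199, 0.0849]
ee_rot: [0.997, 0.075, 0.0, 0.0]
ft_force: [-12.1, 3.3, 26.3]
grip_width: 0.0
grasp_force: 13.1
```

Stop met at fingertip height 0.074, which is the plug's home height, with 26 N on it. I lift and compare with the earlier view.

Request:
jog_arm:
  deltas:
    - {"gripper": 0, "offset": [0, 0, -0.005], "rotation": [0, 0, 0]}
    - {"gripper": 0, "offset": [0, 0, -0.015], "rotation": [0, 0, 0]}
    - {"gripper": 0, "offset": [0, 0, -0.02], "rotation": [0, 0, 0]}
    - {"gripper": 0, "offset": [0, 0, -0.03], "rotation": [0, 0, 0]}
    - {"gripper": 0, "offset": [0, 0, -0.03], "rotation": [0, 0, 0]}
    - {"gripper": 0, "offset": [-0.001, 0, -0.03], "rotation": [0, 0, 0]}
    - {"gripper": 0, "offset": [-0.002, 0, -0.03], "rotation": [0, 0, 0]}
    - {"gripper": 0, "offset": [0, 0, 0], "rotation": [0, 0, 0]}
    - {"gripper": 0, "offset": [0, 0, 0], "rotation": [0, 0, 0]}

```text
clock: 5.4
position: [0.574, -0.2204, 0.2431]
ee_rot: [0.997, 0.075, 0.001, 0.0]
ft_force: [-0.1, -0.8, -0.2]
grip_width: -0.002
grasp_force: 0.0
```

```bash
python3 shot.py w3
python3 - <<'E'
import cv2,numpy as np
from workcell import imaging
f=lambda im,x,y,w,h,k:cv2.resize(im[y:y+h,x:x+w],None,fx=k,fy=k,interpolation=cv2.INTER_CUBIC)
a,b=[cv2.imread(f"pics/{n}.png") for n in("w1","w3")]
s0=cv2.imread("pics/side0.png");s=imaging.camera("side");cv2.imwrite("pics/side1.png",s)
cv2.imwrite("pics/c3.png",np.vstack([np.hstack([f(i,180,130,190,90,2) for i in(a,b)]),np.hstack([f(i,335,140,63,60,6) for i in(s0,s)])]))
E
```

```text
5.4 [ 0.57401931 -0.22042039  0.24312561] [[0.9888, 0.1491, 0.0014], [0.1491, -0.9888, -0.0006], [0.0013, 0.0008, -1.0]] [-0.07673679 -0.80376119 -0.16477178] -0.001546410999803107Traceback (most recent call last):
  File "<stdin>", line 6, in <module>
    return _nx.concatenate(arrs, 0, dtype=dtype, casting=casting)
           ~~~~~~~~~~~~~~~^^^^^^^^^^^^^^^^^^^^^^^^^^^^^^^^^^^^^^^
ValueError: all the input array dimensions except for the concatenation axis must match exactly, but along dimension 1, the array at index 0 has size 760 and the array at index 1 has size 756
```

Run:
```python
import cv2,numpy as np
f=lambda im,x,y,w,h,k:cv2.resize(im[y:y+h,x:x+w],None,fx=k,fy=k,interpolation=cv2.INTER_CUBIC)
a,b,s0,s=[cv2.imread(f"pics/{n}.png") for n in("w1","w3","side0","side1")]
cv2.imwrite("pics/c3.png",np.vstack([np.hstack([f(i,280,140,76,50,5) for i in(a,b)]),np.hstack([f(i,345,145,38,33,10) for i in(s0,s)])]))
```

```text
(no output)
```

View pics/c3.png

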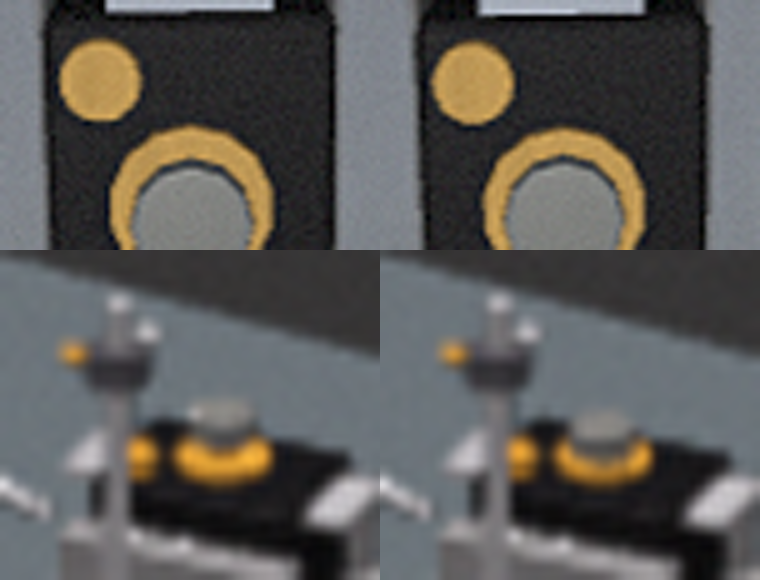

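The comparison shows the plug clearly lower and no gap left in the side view, so it is home. Now over the loupe's handle, opening the gripper on the way.

Request:
jog_arm:
  deltas:
    - {"gripper": 1, "offset": [-0.0032, -0.0259, 0], "rotation": [0, 0, 0]}
    - {"gripper": 1, "offset": [-0.0032, -0.0259, 0], "rotation": [0, 0, 0]}
    - {"gripper": 1, "offset": [-0.0032, -0.0259, 0], "rotation": [0, 0, 0]}
    - {"gripper": 1, "offset": [-0.0032, -0.0259, 0], "rotation": [0, 0, 0]}
    - {"gripper": 1, "offset": [-0.0032, -0.0259, 0], "rotation": [0, 0, 0]}
    - {"gripper": 1, "offset": [-0.0032, -0.0259, 0], "rotation": [0, 0, 0]}
    - {"gripper": 1, "offset": [-0.0032, -0.0259, 0], "rotation": [0, 0, 0]}
    - {"gripper": 1, "offset": [-0.0032, -0.0259, 0], "rotation": [0, 0, 0]}
    - {"gripper": 1, "offset": [-0.0032, -0.0259, 0], "rotation": [0, 0, 0]}
    - {"gripper": 1, "offset": [-0.0032, -0.0259, 0], "rotation": [0, 0, 0]}
    - {"gripper": 1, "offset": [-0.0032, -0.0259, 0], "rotation": [0, 0, 0]}
    - {"gripper": 1, "offset": [-0.0032, -0.0259, 0], "rotation": [0, 0, 0]}
    - {"gripper": 1, "offset": [-0.0032, -0.0259, 0], "rotation": [0, 0, 0]}
    - {"gripper": 1, "offset": [-0.0032, -0.0259, 0], "rotation": [0, 0, 0]}
    - {"gripper": 1, "offset": [-0.0032, -0.0259, 0], "rotation": [0, 0, 0]}
    - {"gripper": 1, "offset": [-0.0032, -0.0259, 0], "rotation": [0, 0, 0]}
    - {"gripper": 1, "offset": [0, 0, 0], "rotation": [0, 0, 0]}
    - {"gripper": 1, "offset": [0, 0, 0], "rotation": [0, 0, 0]}

```text
clock: 7.3
position: [0.4609, 0.1817, 0.2414]
ee_rot: [0.997, 0.075, -0.001, 0.0]
ft_force: [0.9, -0.4, -1.0]
grip_width: 1.0
grasp_force: 0.0
```

```bash
python3 shot.py w4
```

```text
7.3 [0.46089736 0.18174361 0.24144878] [[0.9886, 0.1503, -0.0014], [0.1503, -0.9886, -0.0005], [-0.0015, 0.0003, -1.0]] [ 0.91082596 -0.41508347 -1.02304801] 0.9995342763671007
```

View pics/w4.png

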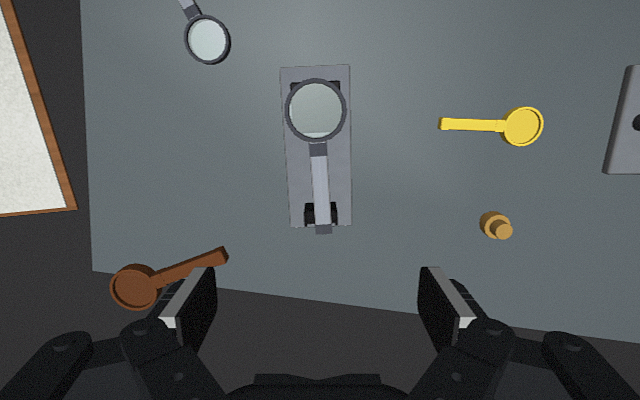

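The loupe ring's centre is at about (316,110). The handle end's top is at about (323,226), and the handle is nearly aligned with the image.

Run:
```python
from calc import *
w=W("w4")
l=onz(w,316,110,.056);e=onz(w,323,226,.056)
print(l,e,np.linalg.norm(l-e))
d=(l-e)/np.linalg.norm(l-e);print(np.degrees(np.arctan2(d[1],d[0])))
h1=onz(w,319,156,.056);h2=onz(w,322.5,203,.056);print(h1,h2,np.degrees(np.arctan2(*(h1-h2)[[1,0]])))
g=l-.062*d;print("grip",g)
for c in[(280,67),(350,65),(290,226),(352,226)]:print(onz(w,*c,.008))
o=manip.get_obs();M=R.from_quat(o["ee_rot"]).as_matrix();print(M.T@(g-o["position"]))
```

```text
[0.5247 0.1926 0.056 ] [0.4173 0.1695 0.056 ] 0.1099276347010925
12.132578555675115
[0.4847 0.1838 0.056 ] [0.4405 0.1736 0.056 ] 12.946767958861093
grip [0.4641 0.1795 0.056 ]
[0.5583 0.2337 0.008 ]
[0.5704 0.1658 0.008 ]
[0.3938 0.2028 0.008 ]
[0.4043 0.1335 0.008 ]
[0.0028 0.0018 0.1856]
```

Request:
jog_arm:
  deltas:
    - {"gripper": 0.6, "offset": [0, 0, 0], "rotation": [0, 0, -2.9]}
    - {"gripper": 0.6, "offset": [0.0024, 0.0021, 0.02], "rotation": [0, 0, 0]}
    - {"gripper": 0.6, "offset": [0, 0, 0.03], "rotation": [0, 0, 0]}
    - {"gripper": 0.6, "offset": [0, 0, 0.03], "rotation": [0, 0, 0]}
    - {"gripper": 0.6, "offset": [0, 0, 0.03], "rotation": [0, 0, 0]}
    - {"gripper": 0.6, "offset": [0, 0, 0.03], "rotation": [0, 0, 0]}
    - {"gripper": 0.6, "offset": [0, 0, 0.025], "rotation": [0, 0, 0]}
    - {"gripper": 0.6, "offset": [0, 0, 0.02], "rotation": [0, 0, 0]}
    - {"gripper": 0.6, "offset": [0, 0, 0.0174], "rotation": [0, 0, 0]}
    - {"gripper": 0.6, "offset": [0, 0, 0], "rotation": [0, 0, 0]}
    - {"gripper": 0.6, "offset": [0, 0, 0], "rotation": [0, 0, 0]}

```text
clock: 8.45
position: [0.4643, 0.1795, 0.04]
ee_rot: [0.995, 0.099, -0.0, 0.0]
ft_force: [0.2, 0.4, 0.3]
grip_width: 0.599
grasp_force: 0.0
```

```bash
python3 shot.py w5
```

```text
8.45 [0.46426242 0.17946875 0.03996397] [[0.9802, 0.1979, -0.0007], [0.1979, -0.9802, -0.0003], [-0.0007, 0.0002, -1.0]] [0.21248665 0.40625385 0.25047349] 0.598709544563581
```

View pics/w5.png

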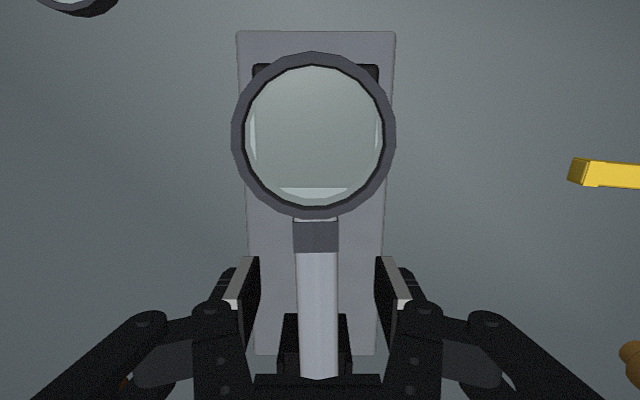

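The handle lies between the pads and is aligned with them; the ring's centre is at (314,135). I close the grip, first working out the lens offset in the tool frame.

Run:
```python
from calc import *
import json
w=W("w5");j=json.load(open("pics/w5.json"));M=R.from_quat(j["ee_rot"]).as_matrix()
for c in[(314,135),(316,220),(319,376)]:
  p=onz(w,*c,.056);print(p,M.T@(p-j["position"]))
a,b=onz(w,232,135,.056),onz(w,396,135,.056);print((a+b)/2,np.linalg.norm(a-b))
a,b=onz(w,313,52,.056),onz(w,316,217,.056);print((a+b)/2,np.linalg.norm(a-b))
```

```text
[0.5261 0.193  0.056 ] [ 0.0633 -0.0011 -0.0161]
[0.497  0.1866 0.056 ] [ 0.0335 -0.0005 -0.0161]
[0.4299 0.1718 0.056 ] [-0.0352  0.0007 -0.016 ]
[0.5261 0.1931 0.056 ] 0.05417813003604752
[0.5245 0.1925 0.056 ] 0.05390268298282194
```

Request:
jog_arm:
  deltas:
    - {"gripper": 0, "offset": [0, 0, 0], "rotation": [0, 0, 0]}
    - {"gripper": 0, "offset": [0, 0, 0], "rotation": [0, 0, 0]}
    - {"gripper": 0, "offset": [0, 0, 0], "rotation": [0, 0, 0]}
    - {"gripper": 0, "offset": [0, 0, 0], "rotation": [0, 0, 0]}
    - {"gripper": 0, "offset": [0, 0, 0], "rotation": [0, 0, 0]}
    - {"gripper": 0, "offset": [0, 0, 0], "rotation": [0, 0, 0]}
  newtons: 60

```text
clock: 9.1
position: [0.4647, 0.1804, 0.0407]
ee_rot: [0.995, 0.1, 0.001, 0.0]
ft_force: [-1.9, -0.1, 6.3]
grip_width: 0.175
grasp_force: 59.0
```

Request:
jog_arm:
  deltas:
    - {"gripper": 0, "offset": [0, 0, -0.003], "rotation": [0, 0, 0]}
    - {"gripper": 0, "offset": [0, 0, -0.007], "rotation": [0, 0, 0]}
    - {"gripper": 0, "offset": [0, 0, -0.015], "rotation": [0, 0, 0]}
    - {"gripper": 0, "offset": [0, 0, -0.025], "rotation": [0, 0, 0]}
    - {"gripper": 0, "offset": [0, 0, -0.025], "rotation": [0, 0, 0]}
    - {"gripper": 0, "offset": [0, 0, -0.025], "rotation": [0, 0, 0]}
    - {"gripper": 0, "offset": [0, 0, -0.025], "rotation": [0, 0, 0]}
    - {"gripper": 0, "offset": [0, 0, -0.025], "rotation": [0, 0, 0]}
    - {"gripper": 0, "offset": [0, 0, -0.02], "rotation": [0, 0, 0]}
    - {"gripper": 0, "offset": [0, 0, -0.01], "rotation": [0, 0, 1.4]}
    - {"gripper": 0, "offset": [0, 0, 0], "rotation": [0, 0, 1.4]}
    - {"gripper": 0, "offset": [0, 0, 0], "rotation": [0, 0, 0]}
    - {"gripper": 0, "offset": [0, 0, 0], "rotation": [0, 0, 0]}

```text
clock: 10.4
position: [0.4635, 0.18, 0.2188]
ee_rot: [0.997, 0.076, -0.001, 0.0]
ft_force: [-0.2, 0.9, -1.2]
grip_width: 0.171
grasp_force: 58.6
```

```bash
python3 shot.py w6
python3 - <<'E'
from calc import *
v=W("w3")
print("plug",onz(v,316.6,184,.074),"nut",onz(v,316.8,181.8,.064))
o=manip.get_obs();M=R.from_quat(o["ee_rot"]).as_matrix()
w=W("w6");l=o["position"]+M@[.0615,-.0005,-.0155]
print("expected ring top px",proj(w,l),"lens",l,o["torque"])
a=cv2.imread("pics/w5.png").astype(int);b=cv2.imread("pics/w6.png").astype(int)
print("diff ring region",abs(a-b)[60:215,235:395].mean())
# dark ring outer extents
g=b.sum(2);
for n,i in(("w5",a),("w6",b)):
  m=cv2.inRange(i.astype(np.uint8),(60,60,60),(95,95,95))
  print(n,[int(i[135,c].sum()) for c in range(224,250,3)],[int(i[135,c].sum()) for c in range(376,404,3)],[int(i[r,314].sum()) for r in range(44,70,3)])
E
```

```text
10.4 [0.46354172 0.17998671 0.21884917] [[0.9885, 0.151, -0.0017], [0.151, -0.9885, -0.0005], [-0.0017, 0.0003, -1.0]] [-0.20499526  0.91945575 -1.19018573] 0.17072914523836266
plug [ 0.5757 -0.2196  0.074 ] nut [ 0.5754 -0.2198  0.064 ]
expected ring top px [315.3925 140.193 ] lens [0.5243 0.1899 0.2343] [-0.0633 -0.0283  0.0496]
diff ring region 26.552002688172042
w5 [339, 356, 313, 223, 236, 234, 73, 351, 395] [512, 394, 232, 139, 219, 222, 218, 389, 378, 368] [363, 346, 364, 222, 208, 212, 209, 123, 447]
w6 [324, 318, 327, 338, 229, 235, 250, 105, 348] [527, 455, 415, 85, 243, 241, 229, 222, 361, 357] [393, 395, 402, 199, 225, 220, 231, 44, 492]
```

The loupe was lifted and stayed level in the gripper (ring centred at column 316.5, same size and row). Now across to the plug, high above the pillar.

Request:
jog_arm:
  deltas:
    - {"gripper": 0, "offset": [-0.0006, 0.0114, 0], "rotation": [0, 0, 0]}
    - {"gripper": 0, "offset": [-0.0006, 0.0229, 0], "rotation": [0, 0, 0]}
    - {"gripper": 0, "offset": [-0.0006, 0.0229, 0], "rotation": [0, 0, 0]}
    - {"gripper": 0, "offset": [-0.0006, 0.0229, 0], "rotation": [0, 0, 0]}
    - {"gripper": 0, "offset": [-0.0006, 0.0229, 0], "rotation": [0, 0, 0]}
    - {"gripper": 0, "offset": [-0.0006, 0.0229, 0], "rotation": [0, 0, 0]}
    - {"gripper": 0, "offset": [-0.0006, 0.0229, 0], "rotation": [0, 0, 0]}
    - {"gripper": 0, "offset": [-0.0006, 0.0229, 0], "rotation": [0, 0, 0]}
    - {"gripper": 0, "offset": [-0.0006, 0.0229, 0], "rotation": [0, 0, 0]}
    - {"gripper": 0, "offset": [-0.0006, 0.0229, 0], "rotation": [0, 0, 0]}
    - {"gripper": 0, "offset": [-0.0006, 0.0229, 0], "rotation": [0, 0, 0]}
    - {"gripper": 0, "offset": [-0.0006, 0.0229, 0], "rotation": [0, 0, 0]}
    - {"gripper": 0, "offset": [-0.0006, 0.0229, 0], "rotation": [0, 0, 0]}
    - {"gripper": 0, "offset": [-0.0006, 0.0229, 0], "rotation": [0, 0, 0]}
    - {"gripper": 0, "offset": [-0.0006, 0.0229, 0], "rotation": [0, 0, 0]}
    - {"gripper": 0, "offset": [-0.0006, 0.0229, 0], "rotation": [0, 0, 0]}
    - {"gripper": 0, "offset": [-0.0006, 0.0229, 0], "rotation": [0, 0, 0]}
    - {"gripper": 0, "offset": [-0.0006, 0.0229, 0], "rotation": [0, 0, 0]}
    - {"gripper": 0, "offset": [0, 0.0115, 0], "rotation": [0, 0, 0]}
    - {"gripper": 0, "offset": [0, 0, 0], "rotation": [0, 0, 0]}

```text
clock: 12.45
position: [0.5149, -0.2308, 0.2193]
ee_rot: [0.997, 0.074, -0.0, -0.0]
ft_force: [0.2, -0.3, -1.5]
grip_width: 0.176
grasp_force: 58.6
```

Request:
jog_arm:
  deltas:
    - {"gripper": 0, "offset": [0, 0, 0], "rotation": [0, 0, 0]}
    - {"gripper": 0, "offset": [0, 0, 0], "rotation": [0, 0, 0]}

```text
clock: 12.65
position: [0.5158, -0.2275, 0.2199]
ee_rot: [0.997, 0.077, 0.0, -0.0]
ft_force: [0.7, 0.4, -1.2]
grip_width: 0.176
grasp_force: 58.6
```

Request:
jog_arm:
  deltas:
    - {"gripper": 0, "offset": [0, 0, 0.01], "rotation": [0, 0, 0]}
    - {"gripper": 0, "offset": [0, 0, 0.02], "rotation": [0, 0, 0]}
    - {"gripper": 0, "offset": [0, 0, 0.02], "rotation": [0, 0, 0]}
    - {"gripper": 0, "offset": [0, 0, 0.02], "rotation": [0, 0, 0]}
    - {"gripper": 0, "offset": [0, 0, 0.015], "rotation": [0, 0, 0]}
    - {"gripper": 0, "offset": [0, 0, 0.005], "rotation": [0, 0, 0]}
    - {"gripper": 0, "offset": [0, 0, 0], "rotation": [0, 0, 0]}
    - {"gripper": 0, "offset": [0, 0, 0], "rotation": [0, 0, 0]}
    - {"gripper": 0, "offset": [0, 0, 0], "rotation": [0, 0, 0]}

```text
clock: 13.55
position: [0.5162, -0.2291, 0.1309]
ee_rot: [0.997, 0.076, 0.001, 0.0]
ft_force: [0.2, -0.2, -1.2]
grip_width: 0.176
grasp_force: 58.6
```

```bash
python3 shot.py w7
python3 - <<'E'
from calc import *
f=lambda im,x,y,w,h,k:cv2.resize(im[y:y+h,x:x+w],None,fx=k,fy=k,interpolation=cv2.INTER_CUBIC)
s=imaging.camera("side");cv2.imwrite("pics/side2.png",s)
t=imaging.camera("top");cv2.imwrite("pics/top2.png",t)
a=cv2.imread("pics/w7.png")[20:320,130:530]
b=f(s,330,125,80,60,5)
c=f(t,395,165,66,50,6)
out=np.zeros((600,800,3),np.uint8);out[:300,:400]=a;out[:300,400:]=b;out[300:,:396]=c
d=f(cv2.imread("pics/w1.png"),185,185,66,40,6);out[300:540,400:796]=d
cv2.imwrite("pics/c7.png",out)
P=[]
for _ in range(4):
  imaging.camera("wrist");P.append(manip.get_obs()["position"])
print(np.array(P))
E
```

```text
13.55 [ 0.51621133 -0.22905535  0.13091191] [[0.9885, 0.151, 0.0015], [0.151, -0.9885, -0.0007], [0.0014, 0.001, -1.0]] [ 0.20042228 -0.24430664 -1.21186583] 0.176047688232016
[[ 0.5159 -0.229   0.1304]
 [ 0.5158 -0.2289  0.1303]
 [ 0.5157 -0.2289  0.1301]
 [ 0.5157 -0.2289  0.1301]]
```

View pics/c7.png

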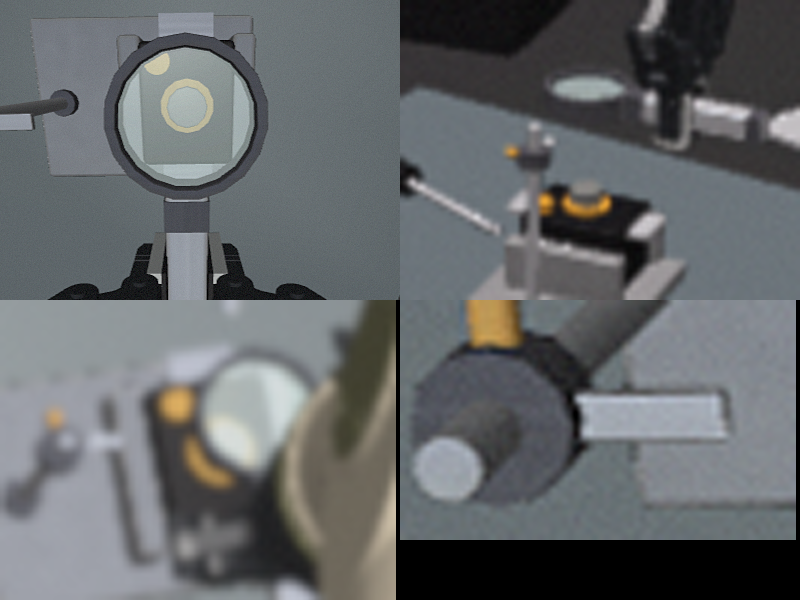

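The tongue tip in the wrist view is at about (162,142), the ring's centre at (316.5,135.5), and in the first view the tip refines to (239.2,204). In the side view the plug top is at (367.2,162.4), the tip at about (360,153) and the loupe glass at (367,143).

Run:
```python
from calc import *
T=model("top");S=model("side");o=manip.get_obs();M=R.from_quat(o["ee_rot"]).as_matrix()
w1,w2,w7=W("w1"),W("w2"),W("w7")
A=[(w1,239.2,204),(w2,153,314),(w7,162.5,142)]
print("tip all",tri(A),tri(A[:2]),tri(A[::2]),tri(A[1:]))
pl=np.array([.576,-.2205,.074]);y=np.array([-.150,.9887,0])
print("plug side px",proj(S,pl),"seen 367.2 162.4; w3",proj(W("w3"),pl))
for z in(.125,.13,.135):
  p=pl*[1,1,0]+.058*y+[0,0,z];print(z,p,"side",proj(S,p),"w1",proj(w1,p),"w2",proj(w2,p),"w7",proj(w7,p))
l=o["position"]+M@[.0618,0,-.0075];print("lens",l,"side",proj(S,l),"w7 top",proj(w7,l+[0,0,.008]))
for z in(.13,.138,.146): print(z,proj(S,np.array([*l[:2],z])))
for q in((235+0,135.5),(398,135.5),(316.5,53),(316.5,218)): print(onz(w7,*q,l[2]+.008))
```

```text
tip all [ 0.5657 -0.1623  0.1306] [ 0.5652 -0.1622  0.1299] [ 0.566  -0.1627  0.132 ] [ 0.5658 -0.1624  0.1307]
plug side px [367.2984 161.0609] seen 367.2 162.4; w3 [317.6027 183.8549]
0.125 [ 0.5673 -0.1632  0.125 ] side [360.1287 153.4006] w1 [242.0902 199.6314] w2 [161.3122 302.0448] w7 [171.3895 136.8012]
0.13 [ 0.5673 -0.1632  0.13  ] side [360.1572 151.9132] w1 [240.6732 201.5385] w2 [155.4566 309.6854] w7 [166.0853 138.181 ]
0.135 [ 0.5673 -0.1632  0.135 ] side [360.1859 150.4209] w1 [239.2019 203.5186] w2 [149.1441 317.9223] w7 [160.3802 139.665 ]
lens [ 0.5768 -0.2196  0.1376] side [367.4301 142.8406] w7 top [316.5168 140.4912]
0.13 [367.3703 145.0581]
0.138 [367.4334 142.7189]
0.146 [367.4968 140.3677]
[ 0.5743 -0.1924  0.1456]
[ 0.5825 -0.2463  0.1456]
[ 0.6036 -0.2155  0.1456]
[ 0.5495 -0.2237  0.1456]
```

Averaging the estimates, the pointer height is about 0.1315. I lower the loupe by 6 mm with a 1 mm centring shift, then check from the side.

Request:
jog_arm:
  deltas:
    - {"gripper": 0, "offset": [-0.0005, 0.0003, 0.002], "rotation": [0, 0, 0]}
    - {"gripper": 0, "offset": [-0.0005, 0.0003, 0.002], "rotation": [0, 0, 0]}
    - {"gripper": 0, "offset": [0, 0, 0.002], "rotation": [0, 0, 0]}
    - {"gripper": 0, "offset": [0, 0, 0], "rotation": [0, 0, 0]}
    - {"gripper": 0, "offset": [0, 0, 0], "rotation": [0, 0, 0]}
    - {"gripper": 0, "offset": [0, 0, 0], "rotation": [0, 0, 0]}

```text
clock: 14.5
position: [0.5148, -0.2296, 0.124]
ee_rot: [0.997, 0.076, 0.0, 0.0]
ft_force: [-0.1, 0.3, -1.3]
grip_width: 0.175
grasp_force: 58.6
```

Run:
```python
from calc import *
S=model("side");o=manip.get_obs();M=R.from_quat(o["ee_rot"]).as_matrix()
ims=[imaging.camera("side").astype(float) for _ in range(8)]
s=np.mean(ims,0).astype(np.uint8);cv2.imwrite("pics/side3.png",s)
l=o["position"]+M@[.0618,0,-.0075];print(o["position"],l,M.round(4).tolist())
k=15;x0,y0=345,134
c=cv2.resize(s[y0:y0+38,x0:x0+50],None,fx=k,fy=k,interpolation=cv2.INTER_CUBIC)
c=np.clip(c.astype(float)*1.6,0,255).astype(np.uint8)
# predicted outlines, side bias +1.4 rows applied
t=np.linspace(0,2*np.pi,60)
for dz,col in((.008,(0,255,0)),(-.008,(0,255,255))):
  P=[((proj(S,l+[.028*np.cos(a),.028*np.sin(a),dz])+[0,1.4]-[x0,y0]+.5)*k).astype(int) for a in t]
  cv2.polylines(c,[np.array(P)],True,col,1)
for z in(.128,.132,.136):
  q=((proj(S,np.array([.5673,-.1632,z]))+[0,1.4]-[x0,y0]+.5)*k).astype(int);cv2.circle(c,tuple(map(int,q)),3,(0,0,255),1)
P=[((proj(S,np.array([.576+.011*np.cos(a),-.2205+.011*np.sin(a),.074]))+[0,1.4]-[x0,y0]+.5)*k).astype(int) for a in t]
cv2.polylines(c,[np.array(P)],True,(255,0,255),1)
cv2.imwrite("pics/c8.png",c);print(c.shape)
```

```text
[ 0.5148 -0.2296  0.124 ] [ 0.5759 -0.2203  0.1315] [[0.9885, 0.151, 0.0002], [0.151, -0.9885, -0.0001], [0.0002, 0.0002, -1.0]]
(570, 750, 3)
```

View pics/c8.png

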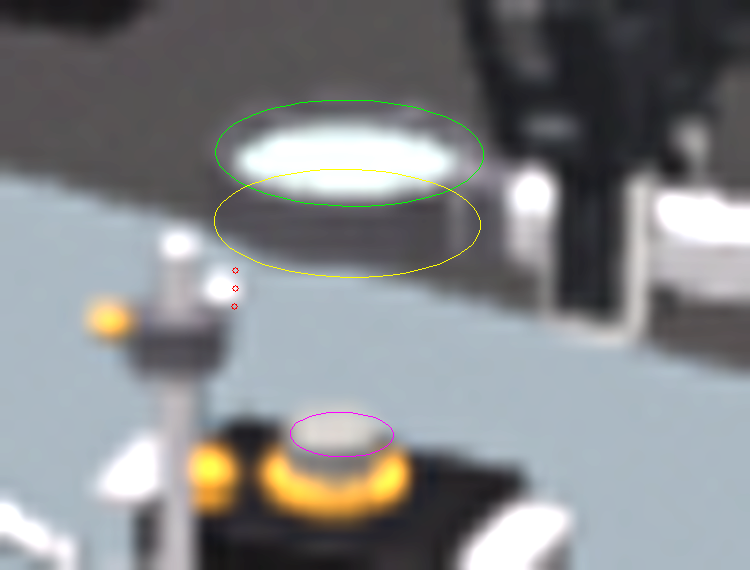

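The side check shows the ring's outline, the plug and the tongue tip (about (238,287)) all agreeing with the prediction. The pointer comes out at about 0.1315, the same as the lens height, and the lens is centred over the plug. Handing in.

```bash
python3 -c "
from workcell import workorder
print(workorder.hand_in())"
```

```text
the job is handed in; nothing more can be done
None
```

The plug was pressed home first, and the loupe is now held level and still over it at about 131.5 mm, the measured pointer height; the job was handed in at about 15 s, with no verdict shown.

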